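Sort the cellar's sample bottles into their trays

TASK

Four small sample bottles of different shapes stand mixed on the cellar bench. Stand each one upright in the empty bay of the tray that already holds a bottle of the same shape, setting it gently on the bay's floor and letting go. Do not knock over or drop any bottle, and leave the tasting glass alone.

Things in the scene. Friction and masses are not known exactly. Their poses are not given: they have to be found in the camera images.
- claret: Loose claret sample bottle: straight-sided cylinder 51 across up to 112 above its base, short square shoulder, then a straight round neck 28 across from 128 up to the flat top at 180 (all mm). Dark glass, red foil on neck, 0.2-0.45 kg. Stands loose on the bench, outside the trays. Origin: centre of its underside, z up.
- burgundy: Loose burgundy sample bottle: 60 across up to 55 above its base, long gently sloping shoulder, then a straight round neck 28 across from 126 up to the flat top at 175 (all mm). Dark glass, red foil on neck, 0.2-0.45 kg. Stands loose on the bench, outside the trays. Origin: centre of its underside, z up.
- flute: Loose flute sample bottle: the slimmest and tallest, 43 across up to 80 above its base, long slim taper, then a straight round neck 26 across from 152 up to the flat top at 205 (all mm). Dark glass, red foil on neck, 0.2-0.45 kg. Stands loose on the bench, outside the trays. Origin: centre of its underside, z up.
- flagon: Loose flagon sample bottle: the shortest and stoutest, rounded body 64 across between 20 and 55 above its base (foot 54 across), then a straight round neck 28 across from 90 up to the flat top at 140 (all mm). Dark glass, red foil on neck, 0.2-0.45 kg. Stands loose on the bench, outside the trays. Origin: centre of its underside, z up.
- tray_claret: Pine tray fixed to the bench: two bays side by side, each 84 x 84 mm inside, floor 6 thick, walls 5 thick, their tops 25 above the bench. Origin: centre of the EMPTY bay, at bench level; z up, y along the tray to the other bay (centre at y = +89), where a claret bottle, same shape and size as the loose one, is fixed as a pattern (top 186 above the bench).
- tray_burgundy: Pine tray fixed to the bench: two bays side by side, each 84 x 84 mm inside, floor 6 thick, walls 5 thick, their tops 25 above the bench. Origin: centre of the EMPTY bay, at bench level; z up, y along the tray to the other bay (centre at y = +89), where a burgundy bottle, same shape and size as the loose one, is fixed as a pattern (top 181 above the bench).
- tray_flute: Pine tray fixed to the bench: two bays side by side, each 84 x 84 mm inside, floor 6 thick, walls 5 thick, their tops 25 above the bench. Origin: centre of the EMPTY bay, at bench level; z up, y along the tray to the other bay (centre at y = +89), where a flute bottle, same shape and size as the loose one, is fixed as a pattern (top 211 above the bench).
- tray_flagon: Pine tray fixed to the bench: two bays side by side, each 84 x 84 mm inside, floor 6 thick, walls 5 thick, their tops 25 above the bench. Origin: centre of the EMPTY bay, at bench level; z up, y along the tray to the other bay (centre at y = +89), where a flagon bottle, same shape and size as the loose one, is fixed as a pattern (top 146 above the bench).
- glass: Tasting glass standing loose on the bench among the trays, 170 mm high, 72 mm across at the widest. Origin: centre of its foot. To be left alone.
Not all that is in view belongs to the job. What is shaped like the tray_flagon but blue, pink or red is not meant.

How it is judged:
At the end, for the whole second after the job is handed in: Every bottle stands on the floor of the empty bay of the tray with its own shape: axis within 25 mm of the bay's centre in each direction (the bay's walls allow less or about that), underside 2 to 12 mm above bench level, tilted less than 0.08 rad, at rest and released (x of claret in the frame of tray_claret between -0.025 and 0.025 m and y of claret in the frame of tray_claret between -0.025 and 0.025 m and z of claret in the frame of tray_claret between 0.002 and 0.012 m and angle between each of claret, burgundy, flute, flagon's own z axis and vertical below 0.08 rad and linear speed of each of claret, burgundy, flute, flagon below 0.02 m/s and angular speed of each of claret, burgundy, flute, flagon below 0.2 rad/s and x of burgundy in the frame of tray_burgundy between -0.025 and 0.025 m and y of burgundy in the frame of tray_burgundy between -0.025 and 0.025 m and z of burgundy in the frame of tray_burgundy between 0.002 and 0.012 m and x of flute in the frame of tray_flute between -0.025 and 0.025 m and y of flute in the frame of tray_flute between -0.025 and 0.025 m and z of flute in the frame of tray_flute between 0.002 and 0.012 m and x of flagon in the frame of tray_flagon between -0.025 and 0.025 m and y of flagon in the frame of tray_flagon between -0.025 and 0.025 m and z of flagon in the frame of tray_flagon between 0.002 and 0.012 m); the robot touches nothing.
It fails at once if a bottle is knocked over (tilted more than 0.7 rad) (angle between any of claret, burgundy, flute, flagon's own z axis and vertical above 0.7 rad).
It fails at once if a bottle is dropped (moves faster than 0.6 m/s while the fingers do not hold it: a fall of some 18 mm) ((linear speed of claret above 0.6 m/s and contact force between claret and the fingers below 0.05 N) or (linear speed of burgundy above 0.6 m/s and contact force between burgundy and the fingers below 0.05 N) or (linear speed of flute above 0.6 m/s and contact force between flute and the fingers below 0.05 N) or (linear speed of flagon above 0.6 m/s and contact force between flagon and the fingers below 0.05 N)).
It fails at once if the tasting glass is moved more than 30 mm or knocked over (distance of glass from where it was at the start of the episode above 0.03 m or angle between glass's own z axis and vertical above 0.3 rad).
It also fails if it takes over 112 s, if anything falls off the work surface, if the arm or the gripper's body presses on something with over 40 N, if the wrist force passes 120 N, or if a joint passes its speed limit or range.

ROBOT

A 6-joint arm with a two-finger parallel gripper is mounted at the origin on the work surface. World frame = base frame: x ahead of the robot, y to its left, z up, the work surface at z = 0. Lengths are in m, angles in rad, forces in N, time in s.
With the tool pointing down it reaches from about 0.3 to 0.95 m from the base axis. Payload 3.1 kg.
Tool frame: the origin (TCP) lies at the very end of the fingers, on their centre line; the grasp point (between the pads) lies 19 mm behind it (manip.pinch_z is the distance from the TCP to the grasp point, in m); z points along the fingers, y is the direction in which the jaws open and shut (so a half turn about z gives the same grasp; the last joint's range is limited). The gripper opens to 85 mm and grips with 20 to 120 N. Pads are 22 mm wide; open, the fingers measure 114 mm over their backs; the gripper's body (76 mm by 85 mm) begins 54 mm behind the grasp point. The pads swing forward as they close: fully open they stand 13 mm farther back than shut.
Start: joints at [-1.403, 0.308, 1.634, -0, 1.2, -0.07], TCP at [0.147, -0.607, 0.231] pointing down, gripper open.
Joint ranges: [-3.06, 3.06], [-0.79, 1.96], [0.05, 2.63], [-1.19, 4.34], [0.05, 2.64], [-2.94, 2.94]. Speed limits (rad/s): [2.79, 2.79, 3.14, 3.14, 3.14, 3.14].

INTERFACE

Orientations are given as a unit quaternion [w, x, y, z].
In Python, from cell import readout, optics, job, manip gives the robot as it stands.
- The arm moves only by the tool apply_moves, never from a script. Its argument "increments" is a list that holds one entry, the list of rows, each a list of 7 numbers: the shift along the tool's x, y, z scaled (see below), then the turn, a rotation vector about the tool's x, y, z scaled (see below), then the opening, from -1 (shut) to 1 (fully open). A call has 1 to 8 rows; each row shifts and turns the commanded pose from where the row before left it, along the tool's axes as they then stand; what a row does not reach is not made up. The controller multiplies each number of a shift by 200 mm and each number of a turn by 0.5 rad. A row lasts 1/8 s, in which the tool goes at most 62.5 mm and 10.7 degrees, less where a joint would pass 70% of its speed; a pose out of reach is approached as far as the arm can. A call with a number of a shift or a turn outside -1 to 1 is refused whole. A call with a gripper value outside its range is refused whole. The fingers move at their own pace and stop on an object; "newtons" is the grip in N (left out, the last holds). Time passes only in rows, so rows that do not move let the fingers close. It gives the time, the measured TCP pose, the force and the opening at its end, in the units of the state.
- readout.get_state(): the state, without advancing time (a new reading comes with each control period).
- optics.snapshot(name): name is "side" or "top"; returns the picture (400x640x3 uint8, red, green, blue); there is no depth.
- optics.camera_params(name): a dict with "fx", "fy", "cx", "cy" (pixels), "k1" (the pictures are not rectified: a ray, as slopes to the right and down, at radius r is drawn at 1 + k1 r^2 times it, then the intrinsics apply), "view" (4x4, takes a point from world to camera coordinates). Camera axes: x right, y down, z forward; pixel columns grow to the right and rows downward; lengths in m; the calibration is good to about 2 mm. A picture is of the moment at which its call begins. camera_params takes no time and is no camera call.
- job.finish_job(): hands the job in, once; it reports no verdict.
The state is a dict: "clock": time; "joint_pos": joint angles; "joint_vel": joint speeds; "effort": joint torques, N m; "ee_pos": TCP position; "eef_rot": TCP orientation; "force": force on the tool from outside, world axes, zero at the start; "moment": the same for the moment, N m; "finger_gap": opening from 0.0 (shut) to 1.0 (fully open).
Only numpy, scipy, OpenCV 4.12 (cv2) and the standard library are available. Lean on these libraries where they do the work, as an engineer would, in place of code of your own. Each camera call takes 0.05 s, during which the arm holds its last target.

## Working session

There is one attempt and no reset: what is moved stays moved. The work goes in short steps, Python scripts to look and compute and a tool call to move; the robot and the scene stay as the last step left them, time stands still between calls to the robot, and variables do not carry over. Pictures are saved under pics/ and viewed, and the job is handed in when it is done.

Besides the shell and the picture viewer there is one more tool, called after ">>>" as name(argument=value, ...), one argument or row to a line, values as JSON. apply_moves: Moves the arm, as the interface text tells. Shifts and turns lie within -1 to 1; 1 stands for 200 mm of shift or 0.5 rad of turn. Its arguments: {"type":"object","properties":{"increments":{"type":"array"},"newtons":{"type":"number"}},"required":["increments"]}

```bash
ls; mkdir -p pics; python3 - <<'E'
from cell import readout, optics, job, manip
import cv2
print(readout.get_state())
for n in("side","top"):
    im=optics.snapshot(n); cv2.imwrite(f"pics/{n}0.png",im[:,:,::-1]); p=optics.camera_params(n); print(n,p)
E
```

```text
pics
{'clock': 0.0, 'joint_pos': array([-1.40270223e+00,  3.09029404e-01,  1.63521757e+00,  2.51781694e-05,
        1.19970203e+00, -6.96718228e-02]), 'joint_vel': array([-7.18109166e-04, -5.39027490e-04, -9.75655380e-04,  2.67945444e-04,
        7.64612147e-05,  7.39839900e-05]), 'effort': array([-1.70870935e-04, -4.15253091e+01, -2.76668000e+01, -3.34611004e-04,
        1.01116713e-02,  1.54422924e-05]), 'ee_pos': array([ 0.14706446, -0.606587  ,  0.23001712]), 'eef_rot': array([-1.17732640e-03,  9.92941593e-01,  1.18598498e-01, -4.62434017e-05]), 'force': array([ 0.40484339,  1.19192599, -0.74847358]), 'moment': array([-0.00221427,  0.03859717,  0.00293163]), 'finger_gap': 1.0029409199690655}
side {'fx': 457.33357002387567, 'fy': 457.33357002387567, 'cx': 322.48659108983225, 'cy': 201.2219978897196, 'k1': -0.1248656508400249, 'view': array([[-0.75676349, -0.65327027,  0.02338734,  0.30126087],
       [-0.40079878,  0.43543688, -0.80607386,  0.32499196],
       [ 0.51640038, -0.61938089, -0.59135266,  1.21508769],
       [ 0.        ,  0.        ,  0.        ,  1.        ]])}
top {'fx': 481.70346906556745, 'fy': 481.70346906556745, 'cx': 311.52095539997384, 'cy': 202.08595361311333, 'k1': 0.017810886680106303, 'view': array([[-3.29230462e-03, -9.99994139e-01,  9.39583758e-04,
        -1.27582083e-01],
       [-9.90954921e-01,  3.13649069e-03, -1.34158512e-01,
         5.35707583e-01],
       [ 1.34154779e-01, -1.37277584e-03, -9.90959440e-01,
         1.56844532e+00],
       [ 0.00000000e+00,  0.00000000e+00,  0.00000000e+00,
         1.00000000e+00]])}
```

View pics/side0.png

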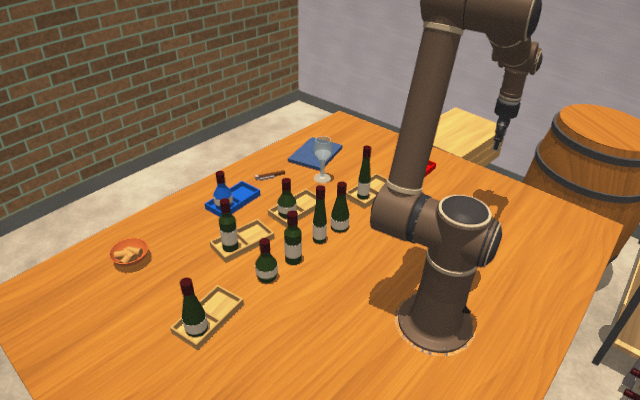

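View pics/top0.png

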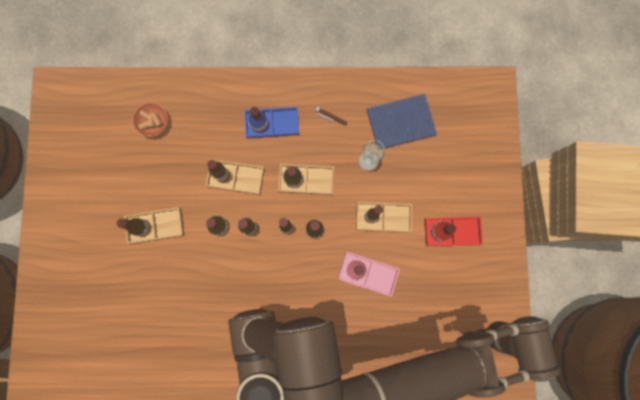

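```bash
python3 - <<'E'
import cv2
a=cv2.imread("pics/top0.png")[85:295,110:430]; cv2.imwrite("pics/top0c.png",cv2.resize(a,None,fx=2.5,fy=2.5,interpolation=cv2.INTER_CUBIC))
a=cv2.imread("pics/side0.png")[130:350,160:430]; cv2.imwrite("pics/side0c.png",cv2.resize(a,None,fx=2.7,fy=2.7,interpolation=cv2.INTER_CUBIC))
E
```

```text
(no output)
```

View pics/top0c.png

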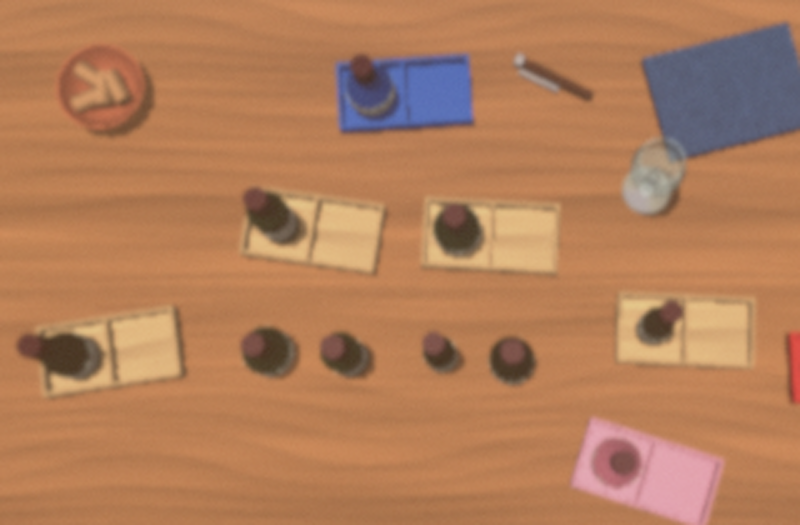

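View pics/side0c.png

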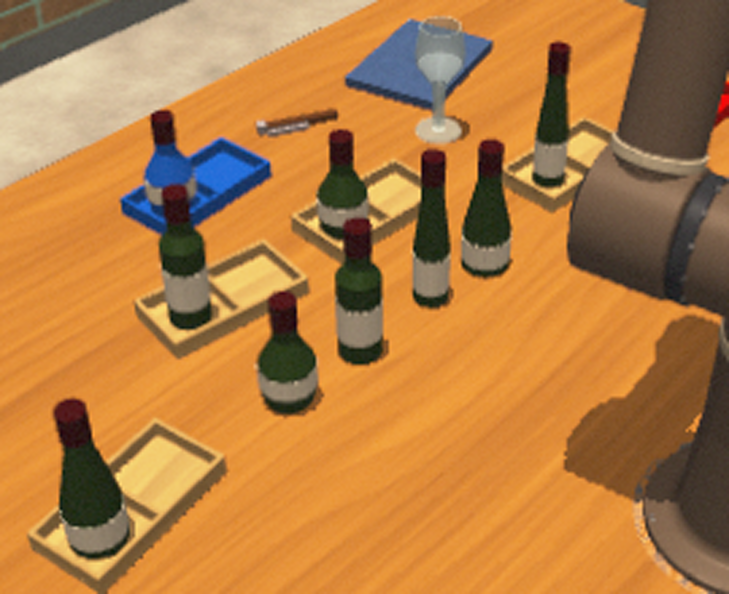

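```bash
cat > h.py <<'E'
import numpy as np, cv2
from scipy.optimize import least_squares
from cell import readout, optics, job, manip
P={n:optics.camera_params(n) for n in("side","top")}
def proj(n,X):
    p=P[n]; X=np.atleast_2d(X); c=X@p['view'][:3,:3].T+p['view'][:3,3]
    s=c[:,:2]/c[:,2:]; s=s*(1+p['k1']*(s**2).sum(1,keepdims=True))
    return s*[p['fx'],p['fy']]+[p['cx'],p['cy']]
def ray(n,uv,z):  # point at height z
    r=least_squares(lambda q:(proj(n,[[q[0],q[1],z]])[0]-uv),[0.5,0]); return r.x
PROF={'claret':[(0,25.5),(112,25.5),(128,14),(180,14)],'burgundy':[(0,30),(55,30),(126,14),(175,14)],
'flute':[(0,21.5),(80,21.5),(152,13),(205,13)],'flagon':[(0,27),(20,32),(55,32),(90,14),(140,14)]}
H={k:v[-1][0]/1e3 for k,v in PROF.items()}
def bottle_pts(k,x,y,z0=0):
    out=[]
    for z,r in PROF[k]:
        t=np.linspace(0,2*np.pi,40); out.append(np.c_[x+r/1e3*np.cos(t),y+r/1e3*np.sin(t),np.full(40,z0+z/1e3)])
    return out
def tray(x,y,th,pts):
    c,s=np.cos(th),np.sin(th); pts=np.asarray(pts,float)
    q=pts.copy(); q[:,0]=x+c*pts[:,0]-s*pts[:,1]; q[:,1]=y+s*pts[:,0]+c*pts[:,1]; return q
RIM=[(.047,.136,.025),(.047,-.047,.025),(-.047,-.047,.025),(-.047,.136,.025)]
BAY=[(.042,.042,.025),(.042,-.042,.025),(-.042,-.042,.025),(-.042,.042,.025)]
E
cat > fit.py <<'E'
from h import *
import json
oT=lambda c:np.array(c)/2.5+[110,85]; oS=lambda c:np.array(c)/2.7+[160,130]
T={'claret':[(247,190),(385,205),(377,273),(242,252)],'flagon':[(427,198),(560,205),(557,273),(422,267)],
'flute':[(618,293),(755,298),(752,367),(615,362)],'burgundy':[(38,330),(176,307),(184,375),(46,396)]}
B={'flagon':((255,345),(284,300)),'claret':((338,346),(357,227)),'flute':((436,346),(433,156)),'burgundy':((512,350),(490,147))}
res={}
for k,c in T.items():
    uv=oT(c)
    r=least_squares(lambda q:(proj('top',tray(*q,RIM))-uv).ravel(),[.5,0,0])
    res['tray_'+k]=list(r.x); print(k,r.x.round(4),r.fun.round(1))
for k,(a,b) in B.items():
    r=least_squares(lambda q:np.r_[proj('top',[[*q,H[k]]])[0]-oT(a),proj('side',[[*q,H[k]]])[0]-oS(b)],[.5,0])
    res[k]=list(r.x); print(k,r.x.round(4),r.fun.round(1))
json.dump(res,open('res.json','w'))
for n,o,s,(r0,r1,c0,c1) in(('top',(110,85),2.5,(85,295,110,430)),('side',(160,130),2.7,(130,350,160,430))):
    im=cv2.resize(cv2.imread(f"pics/{n}0.png")[r0:r1,c0:c1],None,fx=s,fy=s,interpolation=cv2.INTER_CUBIC)
    L=lambda X,col:cv2.polylines(im,[np.int32(np.round((proj(n,X)-o)*s))],True,col,1)
    for k in T:
        L(tray(*res['tray_'+k],RIM),(255,0,0)); L(tray(*res['tray_'+k],BAY),(0,0,255))
        for q in bottle_pts(k,*res[k]): L(q,(255,0,255))
    cv2.imwrite(f"pics/{n}0fit.png",im)
E
python3 fit.py
```

```text
claret [ 0.6178  0.0842 -0.1242] [ 1.5 -0.8 -0.2 -0.4 -0.7 -0.4 -0.6  1.5]
flagon [ 0.6123 -0.1574 -0.0538] [-0.4  0.1  0.3 -0.   0.3  0.2 -0.1 -0.2]
flute [ 0.484  -0.4156 -0.0454] [-0.2 -0.3 -0.4 -0.1  0.4  0.4  0.2  0. ]
burgundy [0.4661 0.3492 0.1572] [ 0.2 -0.8 -0.3 -0.3  0.   0.3  0.1  0.8]
flagon [0.4558 0.18  ] [-0.4  0.4 -0.  -0.7]
claret [0.4508 0.0744] [-1.2  0.3  0.5 -1.7]
flute [ 0.4502 -0.0467] [-0.6 -0.4  0.7 -0.4]
burgundy [ 0.4453 -0.1382] [-0.2  0.4 -0.2 -0.8]
```

View pics/top0fit.png

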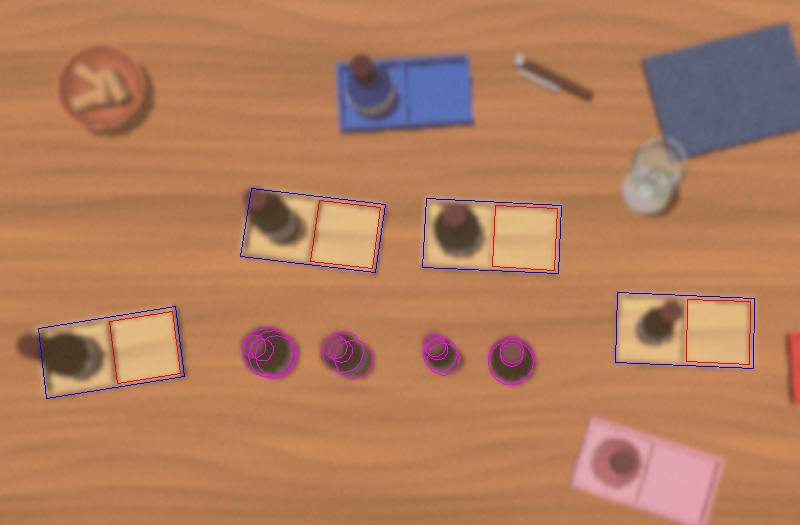

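View pics/side0fit.png

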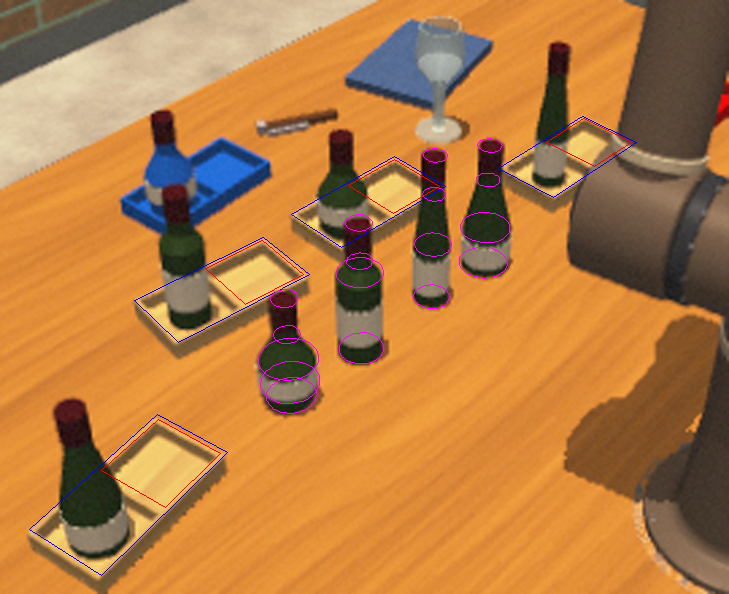

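>>> apply_moves(
  increments=[
    [[0,0,-0.2,0,0,-0.33,1],[0,0,-0.2,0,0,-0.33,1],[0,0,0,0,0,-0.33,1],[0,0,0,0,0,-0.33,1],[0,0,0,0,0,-0.33,1],[0,0,0,0,0,-0.33,1],[0,0,0,0,0,-0.33,1],[0,0,0,0,0,-0.33,1]],
  ],
)

```text
clock: 1.1
ee_pos: [0.1471, -0.607, 0.3105]
eef_rot: [-0.001, 0.71, 0.704, 0.0]
force: [-0.0, -0.2, -1.3]
finger_gap: 1.0
```

```bash
cat > where.py <<'E'
from h import *
import json,sys
from scipy.spatial.transform import Rotation as R
res=json.load(open('res.json'))
s=readout.get_state(); q=s['eef_rot']; M=R.from_quat(q,scalar_first=True)
p=s['ee_pos']; print('t',s['clock'].__round__(2),'p',p.round(4),'gap',round(s['finger_gap'],3),'F',s['force'].round(1))
m=M.as_matrix(); print('yaw',np.arctan2(m[1,0],m[0,0]).round(4),'tz',m[:,2].round(4),'q',s['joint_pos'].round(2))
des=np.array([[0,1,0],[1,0,0],[0,0,-1.]]).T
print('rot corr units',((M.inv()*R.from_matrix(des)).as_rotvec()/.5).round(3))
if len(sys.argv)>1:
    k=sys.argv[1]; z=float(sys.argv[2]) if len(sys.argv)>2 else p[2]
    t=np.r_[res[k][:2],z]; d=t-p; print('world d',d.round(4),'tool units',(m.T@d/.2).round(3))
E
python3 where.py burgundy .30
```

```text
t 1.1 p [ 0.1471 -0.607   0.3105] gap 1.0 F [-0.  -0.2 -1.3]
yaw 1.5632 tz [-3.0e-04  1.4e-03 -1.0e+00] q [-1.4   0.25  1.55 -0.    1.35 -1.4 ]
rot corr units [-0.001 -0.003 -0.015]
world d [ 0.2982  0.4688 -0.0105] tool units [2.355 1.473 0.055]
```

>>> apply_moves(
  increments=[
    [[0.2,0.12,0,0,0,-0.01,1],[0.25,0.16,0,0,0,0,1],[0.25,0.16,0,0,0,0,1],[0.25,0.16,0,0,0,0,1],[0.25,0.16,0,0,0,0,1],[0.25,0.16,0,0,0,0,1],[0.25,0.16,0,0,0,0,1],[0.25,0.16,0,0,0,0,1]],
  ],
)

```text
clock: 2.1
ee_pos: [0.399, -0.2177, 0.311]
eef_rot: [0.0, 0.71, 0.704, 0.0]
force: [0.3, 0.1, -0.2]
finger_gap: 1.005
```

```bash
python3 where.py burgundy .136
```

```text
t 2.1 p [ 0.399  -0.2177  0.311 ] gap 1.005 F [ 0.3  0.1 -0.2]
yaw 1.5626 tz [ 1.e-04 -0.e+00 -1.e+00] q [-0.6  -0.1   1.92  0.    1.32 -0.59]
rot corr units [ 0.     0.    -0.016]
world d [ 0.0463  0.0794 -0.175 ] tool units [0.399 0.228 0.875]
```

>>> apply_moves(
  increments=[
    [[0.2,0.115,0,0,0,-0.015,1],[0.2,0.115,0,0,0,0,1],[0,0,0.2,0,0,0,1],[0,0,0.2,0,0,0,1],[0,0,0,0,0,0,1]],
  ],
)

```text
clock: 2.72
ee_pos: [0.4417, -0.1382, 0.2277]
eef_rot: [-0.004, 0.707, 0.707, -0.002]
force: [-0.8, 0.3, -0.2]
finger_gap: 1.004
```

```bash
python3 where.py burgundy .136; cat > look.py <<'E'
from h import *
import sys
n,name,c0,r0,w,h,s=sys.argv[1],sys.argv[2],*map(float,sys.argv[3:8])
c0,r0,w,h=map(int,(c0,r0,w,h))
im=optics.snapshot(n)[:,:,::-1]
cv2.imwrite(f"pics/{name}_full.png",im)
cv2.imwrite(f"pics/{name}.png",cv2.resize(im[r0:r0+h,c0:c0+w],None,fx=s,fy=s,interpolation=cv2.INTER_CUBIC))
E
python3 look.py side s1 230 90 200 180 3.3
```

```text
t 2.73 p [ 0.4417 -0.1382  0.2277] gap 1.004 F [-0.8  0.3 -0.2]
yaw 1.5708 tz [-0.0084  0.0035 -1.    ] q [-0.4  -0.    2.   -0.    1.15 -0.4 ]
rot corr units [-0.017 -0.007  0.   ]
world d [ 0.0036 -0.0001 -0.0917] tool units [-0.002  0.022  0.458]
```

View pics/s1.png

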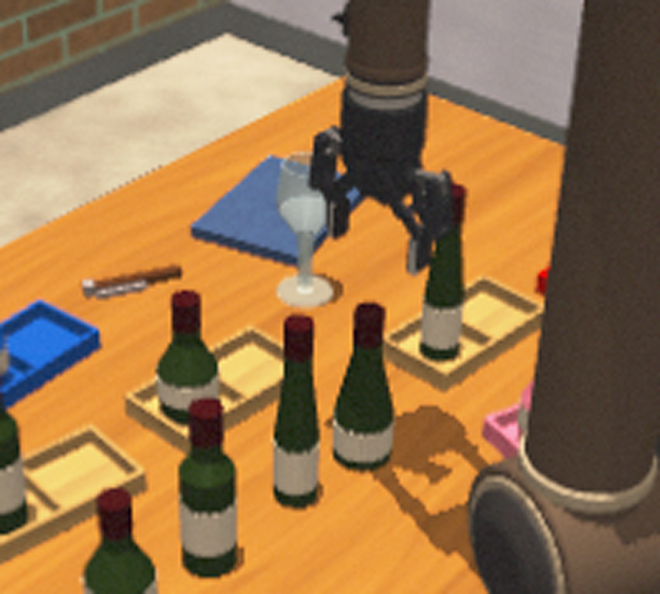

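Gripper straddles the burgundy neck (crop 369,318), jaws along world x, neighbours are clear. Descending.

>>> apply_moves(
  increments=[
    [[0,0.02,0.12,-0.017,-0.007,0,1],[0,0,0.17,0,0,0,1],[0,0,0.17,0,0,0,1],[0,0,0,0,0,0,1],[0,0,0,0,0,0,1]],
  ],
)

```text
clock: 3.4
ee_pos: [0.4512, -0.1409, 0.1415]
eef_rot: [0.006, 0.707, 0.707, 0.003]
force: [0.1, 0.2, 0.2]
finger_gap: 1.006
```

```bash
python3 where.py burgundy .136; python3 look.py side s2 230 90 200 180 3.3
```

```text
t 3.4 p [ 0.4512 -0.1409  0.1415] gap 1.006 F [0.1 0.2 0.2]
yaw 1.5698 tz [ 0.0121 -0.005  -0.9999] q [-0.39  0.12  2.07  0.    0.94 -0.39]
rot corr units [ 0.024  0.01  -0.002]
world d [-0.0059  0.0027 -0.0055] tool units [ 0.013 -0.03   0.027]
```

View pics/s2.png

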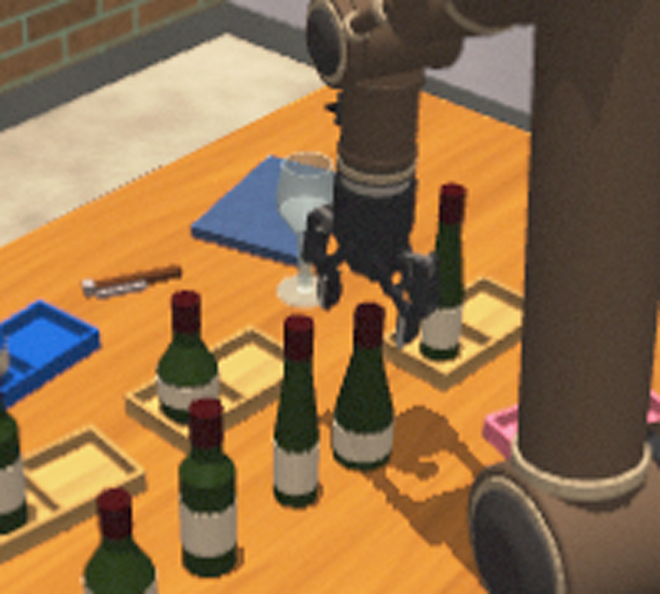

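>>> apply_moves(
  increments=[
    [[0,0,0,0.017,0.007,0,1],[0,0,0,0,0,0,1],[0,0,0,0,0,0,1]],
  ],
)

```text
clock: 3.82
ee_pos: [0.4497, -0.1401, 0.1397]
eef_rot: [0.0, 0.707, 0.707, 0.0]
force: [-0.0, 0.4, -0.6]
finger_gap: 0.999
```

```bash
python3 where.py burgundy .136
```

```text
t 3.83 p [ 0.4497 -0.1401  0.1397] gap 0.999 F [-0.   0.4 -0.6]
yaw 1.5703 tz [ 7.e-04 -3.e-04 -1.e+00] q [-0.39  0.13  2.06  0.    0.95 -0.39]
rot corr units [ 0.001  0.001 -0.001]
world d [-0.0044  0.0018 -0.0037] tool units [ 0.009 -0.022  0.018]
```

Vertical now. Correct the small offset and close.

>>> apply_moves(
  increments=[
    [[0.01,-0.022,0.02,0,0,0,1],[0,0,0,0,0,0,0],[0,0,0,0,0,0,-0.3],[0,0,0,0,0,0,-0.6],[0,0,0,0,0,0,-1],[0,0,0,0,0,0,-1],[0,0,0,0,0,0,-1],[0,0,0,0,0,0,-1]],
  ],
  newtons=50,
)

```text
clock: 4.82
ee_pos: [0.4455, -0.1381, 0.1355]
eef_rot: [0.0, 0.707, 0.707, 0.0]
force: [1.6, 0.3, 0.2]
finger_gap: 0.314
```

```bash
python3 where.py burgundy .136
```

```text
t 4.83 p [ 0.4455 -0.1381  0.1355] gap 0.314 F [1.6 0.3 0.2]
yaw 1.5703 tz [ 1.1e-03 -3.0e-04 -1.0e+00] q [-0.39  0.13  2.08  0.    0.94 -0.39]
rot corr units [ 0.002  0.001 -0.001]
world d [-0.0002 -0.0001  0.0005] tool units [-0.001 -0.001 -0.002]
```

>>> apply_moves(
  increments=[
    [[0,0,-0.05,0,0,0,-1],[0,0,-0.1,0,0,0,-1],[0,0,-0.2,0,0,0,-1],[0,0,-0.2,0,0,0,-1],[0,0,-0.2,0,0,0,-1],[0,0,-0.2,0,0,0,-1],[0,0,-0.15,0,0,0,-1],[0,0,-0.05,0,0,0,-1]],
  ],
)

```text
clock: 5.82
ee_pos: [0.4451, -0.1381, 0.3669]
eef_rot: [0.001, 0.707, 0.707, 0.0]
force: [0.1, -0.3, -3.8]
finger_gap: 0.31
```

```bash
python3 where.py tray_burgundy .142; python3 look.py side s3 180 60 240 240 2.5
```

```text
t 5.83 p [ 0.4451 -0.1381  0.3669] gap 0.31 F [ 0.1 -0.3 -3.8]
yaw 1.5702 tz [ 0.0018 -0.001  -1.    ] q [-0.39 -0.11  1.82 -0.    1.43 -0.39]
rot corr units [ 0.004  0.002 -0.001]
world d [ 0.021   0.4873 -0.2249] tool units [2.438 0.102 1.122]
```

View pics/s3.png

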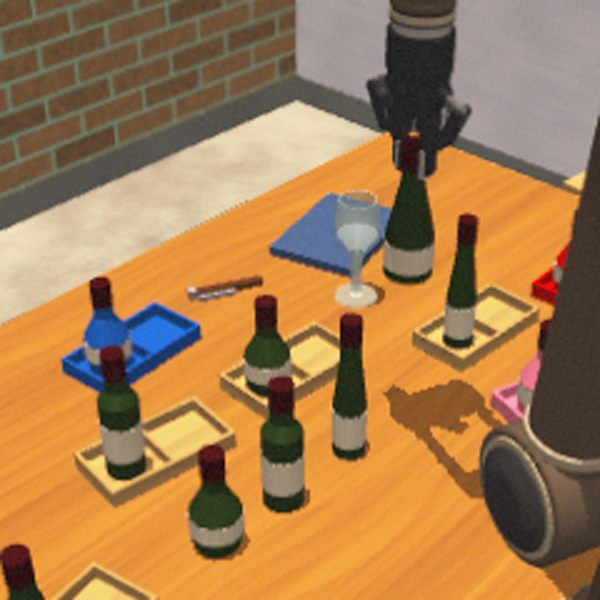

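Burgundy held upright (crop 410,230). Carry to its tray.

>>> apply_moves(
  increments=[
    [[0.06,0,0,0,0,0,-1],[0.14,0.01,0,0,0,0,-1],[0.2,0.01,0,0,0,0,-1],[0.2,0.01,0,0,0,0,-1],[0.2,0.01,0,0,0,0,-1],[0.2,0.01,0,0,0,0,-1],[0.2,0.01,0,0,0,0,-1],[0.2,0.01,0,0,0,0,-1]],
  ],
)

```text
clock: 6.88
ee_pos: [0.4574, 0.1438, 0.3627]
eef_rot: [-0.001, 0.707, 0.707, -0.002]
force: [1.1, -0.5, -4.4]
finger_gap: 0.314
```

>>> apply_moves(
  increments=[
    [[0.2,0.01,0,0,0,0,-1],[0.2,0.01,0,0,0,0,-1],[0.2,0.01,0,0,0,0,-1],[0.2,0,0,0,0,0,-1],[0.14,0,0,0,0,0,-1],[0.08,0,0,0,0,0,-1],[0.02,0,0,0,0,0,-1],[0,0,0,0,0,0,-1]],
  ],
)

```text
clock: 7.88
ee_pos: [0.465, 0.3493, 0.3646]
eef_rot: [0.0, 0.707, 0.707, -0.001]
force: [-0.0, 0.0, -2.6]
finger_gap: 0.313
```

```bash
python3 where.py tray_burgundy .142
```

```text
t 7.88 p [0.465  0.3493 0.3646] gap 0.313 F [-0.   0.  -2.6]
yaw 1.5701 tz [-0.0011 -0.0015 -1.    ] q [ 0.57  0.13  1.58 -0.    1.43  0.57]
rot corr units [-0.002  0.003 -0.001]
world d [ 1.100e-03 -1.000e-04 -2.226e-01] tool units [1.000e-03 7.000e-03 1.113e+00]
```

>>> apply_moves(
  increments=[
    [[0,0.005,0.06,0,0,0,-1],[0,0,0.15,0,0,0,-1],[0,0,0.2,0,0,0,-1],[0,0,0.2,0,0,0,-1],[0,0,0.18,0,0,0,-1],[0,0,0.12,0,0,0,-1],[0,0,0,0,0,0,-1],[0,0,0,0,0,0,-1]],
  ],
)

```text
clock: 8.88
ee_pos: [0.4672, 0.35, 0.1843]
eef_rot: [0.0, 0.708, 0.707, 0.001]
force: [0.1, 0.1, -2.9]
finger_gap: 0.312
```

```bash
python3 where.py tray_burgundy .142; python3 look.py side s4 130 170 180 190 3.1;  python3 look.py top t4 80 130 220 180 3.5
```

```text
t 8.88 p [0.4672 0.35   0.1843] gap 0.312 F [ 0.1  0.1 -2.9]
yaw 1.5695 tz [ 1.6e-03  9.0e-04 -1.0e+00] q [ 0.57  0.28  1.78 -0.    1.09  0.57]
rot corr units [ 0.003 -0.002 -0.003]
world d [-0.0011 -0.0008 -0.0423] tool units [-0.004 -0.006  0.211]
```

View pics/s4.png

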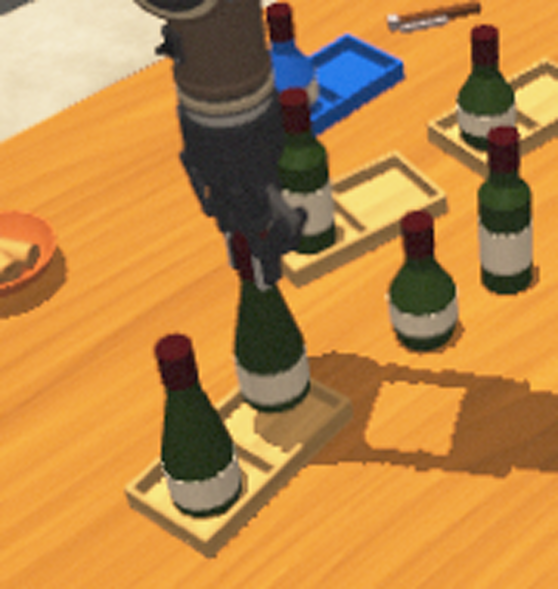

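Burgundy hangs over the empty bay (crop 272,390), clear of the pattern bottle. Lowering gently.

>>> apply_moves(
  increments=[
    [[0,0,0.06,0,0,0,-1],[0,0,0.06,0,0,0,-1],[0,0,0.04,0,0,0,-1],[0,0,0.02,0,0,0,-1],[0,0,0,0,0,0,-1],[0,0,0.015,0,0,0,-1],[0,0,0.01,0,0,0,-1],[0,0,0,0,0,0,-1]],
  ],
)

```text
clock: 9.98
ee_pos: [0.4662, 0.35, 0.1422]
eef_rot: [-0.0, 0.707, 0.707, -0.0]
force: [0.3, -0.9, -4.5]
finger_gap: 0.311
```

```bash
python3 where.py tray_burgundy .1415
```

```text
t 9.97 p [0.4662 0.35   0.1422] gap 0.311 F [ 0.3 -0.9 -4.5]
yaw 1.5703 tz [-1.e-04 -1.e-04 -1.e+00] q [0.57 0.33 1.8  0.   1.01 0.57]
rot corr units [-0.     0.    -0.001]
world d [-0.0001 -0.0008 -0.0007] tool units [-0.004 -0.001  0.004]
```

>>> apply_moves(
  increments=[
    [[0,0,0.007,0,0,0,-1],[0,0,0.005,0,0,0,-1],[0,0,0,0,0,0,-1],[0,0,0,0,0,0,-1]],
  ],
)

```text
clock: 10.48
ee_pos: [0.4669, 0.3503, 0.1415]
eef_rot: [0.0, 0.707, 0.707, 0.001]
force: [-1.8, -0.8, 5.1]
finger_gap: 0.316
```

```bash
python3 where.py tray_burgundy .1415
```

```text
t 10.47 p [0.4669 0.3503 0.1415] gap 0.316 F [-1.8 -0.8  5.1]
yaw 1.5702 tz [ 1.2e-03  7.0e-04 -1.0e+00] q [ 0.57  0.33  1.8  -0.    1.01  0.57]
rot corr units [ 0.002 -0.001 -0.001]
world d [-0.0008 -0.0011  0.    ] tool units [-0.006 -0.004 -0.   ]
```

Floor contact (force +5 N). Release slowly and rise.

>>> apply_moves(
  increments=[
    [[0,0,0,0,0,0,-0.3],[0,0,0,0,0,0,0],[0,0,0,0,0,0,0.4],[0,0,0,0,0,0,0.8],[0,0,0,0,0,0,1],[0,0,0,0,0,0,1],[0,0,-0.1,0,0,0,1],[0,0,-0.2,0,0,0,1]],
  ],
)

```text
clock: 11.48
ee_pos: [0.4647, 0.3489, 0.1982]
eef_rot: [-0.001, 0.707, 0.707, -0.003]
force: [0.2, -0.6, 1.1]
finger_gap: 0.999
```

>>> apply_moves(
  increments=[
    [[0,0,-0.25,0,0,0,1],[0,0,-0.25,0,0,0,1],[-0.2,0,-0.05,0,0,0,1],[-0.28,0,0,0,0,0,1],[-0.28,0,0,0,0,0,1],[0,0,0,0,0,0,1],[0,0,0,0,0,0,1]],
  ],
)

```text
clock: 12.35
ee_pos: [0.4664, 0.1983, 0.3101]
eef_rot: [-0.0, 0.708, 0.707, 0.001]
force: [0.5, 0.4, 0.1]
finger_gap: 1.0
```

```bash
python3 where.py flagon .099; python3 look.py side s5 130 130 220 220 2.7;  python3 look.py top t5 80 130 250 160 3.2
```

```text
t 12.35 p [0.4664 0.1983 0.3101] gap 1.0 F [0.5 0.4 0.1]
yaw 1.5694 tz [ 6.0e-04  1.1e-03 -1.0e+00] q [0.32 0.01 1.82 0.   1.31 0.32]
rot corr units [ 0.001 -0.002 -0.003]
world d [-0.0106 -0.0184 -0.2111] tool units [-0.093 -0.054  1.056]
```

View pics/s5.png

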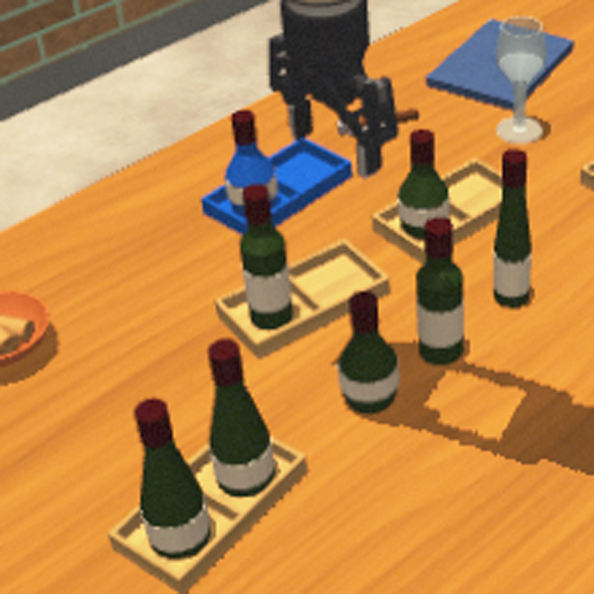

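View pics/t5.png

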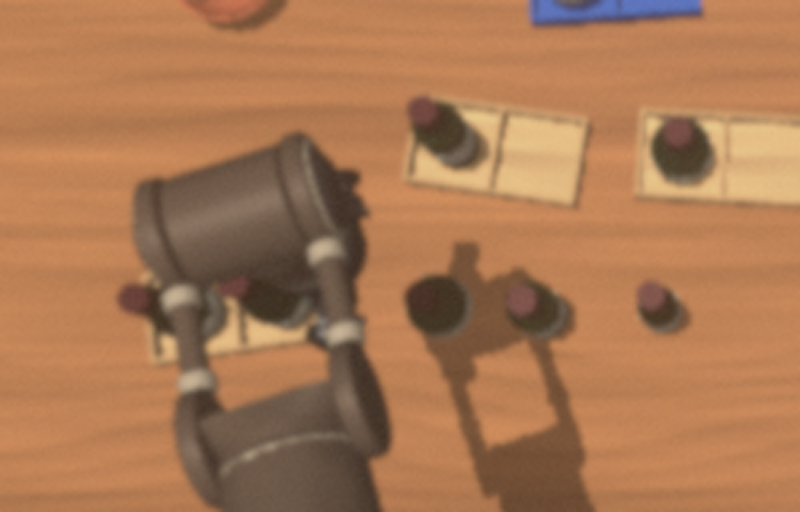

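Burgundy stands in its bay (s5 crop 240,460). Next: flagon.

>>> apply_moves(
  increments=[
    [[-0.093,-0.054,0.1,0,0,-0.002,1],[0,0,0.22,0,0,0,1],[0,0,0.22,0,0,0,1],[0,0,0.2,0,0,0,1],[0,0,0.16,0,0,0,1],[0,0,0.08,0,0,0,1],[0,0,0,0,0,0,1],[0,0,0,0,0,0,1]],
  ],
)

```text
clock: 13.45
ee_pos: [0.4566, 0.1802, 0.1151]
eef_rot: [0.001, 0.707, 0.708, 0.001]
force: [-0.1, -0.8, -0.1]
finger_gap: 0.997
```

```bash
python3 where.py flagon .099; python3 look.py side s6 180 130 180 180 3.2
```

```text
t 13.45 p [0.4566 0.1802 0.1151] gap 0.997 F [-0.1 -0.8 -0.1]
yaw 1.5719 tz [ 2.5e-03  8.0e-04 -1.0e+00] q [0.29 0.2  2.03 0.   0.9  0.29]
rot corr units [ 0.005 -0.002  0.002]
world d [-0.0009 -0.0002 -0.0161] tool units [-0.001 -0.005  0.081]
```

View pics/s6.png

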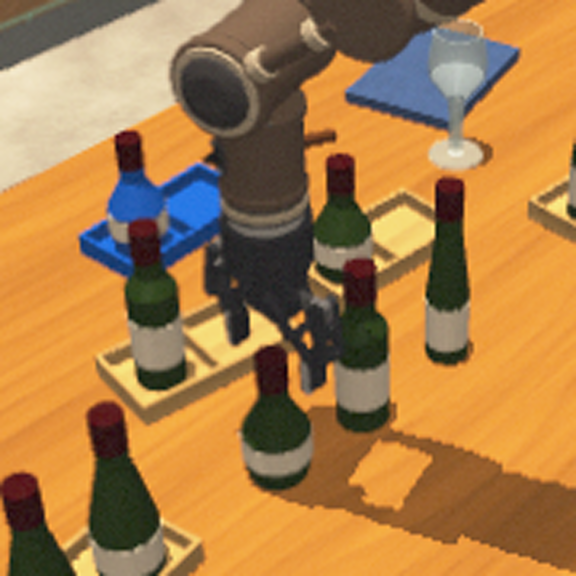

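>>> apply_moves(
  increments=[
    [[0,-0.003,0.08,0,0,0,1],[0,0,0,0,0,0,0],[0,0,0,0,0,0,-0.3],[0,0,0,0,0,0,-0.6],[0,0,0,0,0,0,-1],[0,0,0,0,0,0,-1],[0,0,0,0,0,0,-1],[0,0,0,0,0,0,-1]],
  ],
  newtons=50,
)

```text
clock: 14.5
ee_pos: [0.4554, 0.1795, 0.0982]
eef_rot: [0.0, 0.707, 0.707, 0.001]
force: [0.6, 0.5, 1.5]
finger_gap: 0.314
```

```bash
python3 where.py tray_flagon .105
```

```text
t 14.5 p [0.4554 0.1795 0.0982] gap 0.314 F [0.6 0.5 1.5]
yaw 1.5713 tz [ 1.2e-03  3.0e-04 -1.0e+00] q [ 0.29  0.23  2.05 -0.    0.87  0.29]
rot corr units [ 0.002 -0.001  0.001]
world d [ 0.1569 -0.3369  0.0068] tool units [-1.685  0.784 -0.033]
```

>>> apply_moves(
  increments=[
    [[0,0,-0.05,0,0,0,-1],[0,0,-0.1,0,0,0,-1],[0,0,-0.2,0,0,0,-1],[0,0,-0.2,0,0,0,-1],[0,0,-0.2,0,0,0,-1],[0,0,-0.2,0,0,0,-1],[0,0,-0.1,0,0,0,-1],[-0.06,0.03,-0.05,0,0,0,-1]],
  ],
)

```text
clock: 15.5
ee_pos: [0.4602, 0.1675, 0.3188]
eef_rot: [-0.0, 0.706, 0.708, 0.0]
force: [1.0, -0.4, -3.2]
finger_gap: 0.315
```

>>> apply_moves(
  increments=[
    [[-0.15,0.07,0,0,0,0,-1],[-0.22,0.1,0,0,0,0,-1],[-0.22,0.1,0,0,0,0,-1],[-0.22,0.1,0,0,0,0,-1],[-0.22,0.1,0,0,0,0,-1],[-0.22,0.1,0,0,0,0,-1],[-0.22,0.1,0,0,0,0,-1],[-0.12,0.06,0,0,0,0,-1]],
  ],
)

```text
clock: 16.5
ee_pos: [0.6061, -0.1538, 0.3156]
eef_rot: [-0.002, 0.708, 0.706, -0.001]
force: [-0.3, -0.4, -3.4]
finger_gap: 0.319
```

>>> apply_moves(
  increments=[
    [[-0.03,0.02,0,0,0,0,-1],[0,0,0,0,0,0,-1],[0,0,0,0,0,0,-1]],
  ],
)

```text
clock: 16.88
ee_pos: [0.6103, -0.1553, 0.3174]
eef_rot: [-0.001, 0.707, 0.708, -0.0]
force: [-0.5, -0.3, -2.8]
finger_gap: 0.318
```

```bash
python3 where.py tray_flagon .1045
```

```text
t 16.88 p [ 0.6103 -0.1553  0.3174] gap 0.318 F [-0.5 -0.3 -2.8]
yaw 1.5723 tz [-0.0014  0.001  -1.    ] q [-0.32  0.26  1.53  0.    1.36 -0.32]
rot corr units [-0.003 -0.002  0.003]
world d [ 0.002  -0.002  -0.2129] tool units [-0.011  0.012  1.065]
```

>>> apply_moves(
  increments=[
    [[-0.01,0.01,0.06,0,0,0.002,-1],[0,0,0.15,0,0,0,-1],[0,0,0.2,0,0,0,-1],[0,0,0.2,0,0,0,-1],[0,0,0.17,0,0,0,-1],[0,0,0.09,0,0,0,-1],[0,0,0,0,0,0,-1],[0,0,0,0,0,0,-1]],
  ],
)

```text
clock: 17.88
ee_pos: [0.6143, -0.1588, 0.1456]
eef_rot: [0.001, 0.707, 0.707, 0.001]
force: [0.5, -0.8, -2.1]
finger_gap: 0.317
```

```bash
python3 where.py tray_flagon .1045; python3 look.py side s7 240 120 130 120 5
```

```text
t 17.88 p [ 0.6143 -0.1588  0.1456] gap 0.317 F [ 0.5 -0.8 -2.1]
yaw 1.5706 tz [ 0.0031 -0.001  -1.    ] q [-0.32  0.41  1.68  0.    1.05 -0.32]
rot corr units [ 0.006  0.002 -0.   ]
world d [-0.0021  0.0014 -0.0411] tool units [ 0.007 -0.011  0.205]
```

View pics/s7.png

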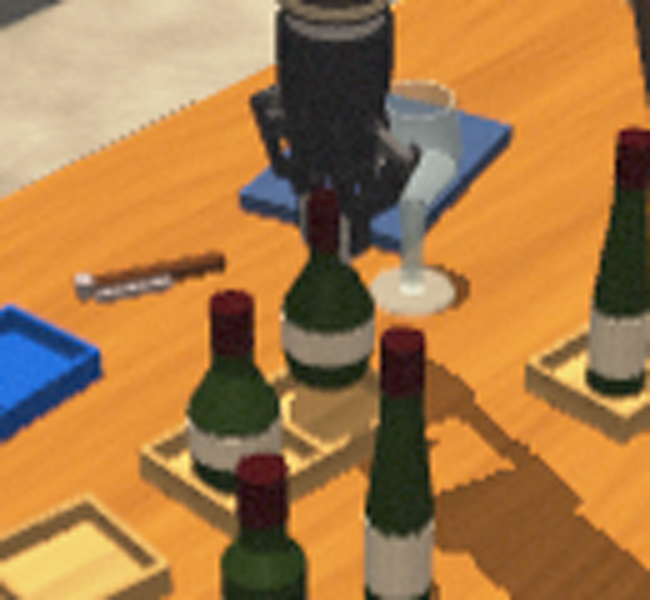

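Flagon over its bay (crop 330,375), glass clear. Lowering.

>>> apply_moves(
  increments=[
    [[0.004,-0.006,0.06,0,0,0,-1],[0,0,0.06,0,0,0,-1],[0,0,0.04,0,0,0,-1],[0,0,0.015,0,0,0,-1],[0,0,0,0,0,0,-1],[0,0,0.01,0,0,0,-1],[0,0,0.01,0,0,0,-1],[0,0,0,0,0,0,-1]],
  ],
)

```text
clock: 18.92
ee_pos: [0.6117, -0.1577, 0.1048]
eef_rot: [-0.0, 0.707, 0.707, -0.0]
force: [0.6, -0.6, -2.5]
finger_gap: 0.317
```

```bash
python3 where.py tray_flagon .1042
```

```text
t 18.93 p [ 0.6117 -0.1577  0.1048] gap 0.317 F [ 0.6 -0.6 -2.5]
yaw 1.5703 tz [-1.e-04  0.e+00 -1.e+00] q [-0.32  0.46  1.7  -0.    0.98 -0.32]
rot corr units [-0.    -0.    -0.001]
world d [ 0.0006  0.0003 -0.0006] tool units [0.002 0.003 0.003]
```

>>> apply_moves(
  increments=[
    [[0,0,0.005,0,0,0,-1],[0,0,0.005,0,0,0,-1],[0,0,0,0,0,0,-1],[0,0,0,0,0,0,-1]],
  ],
)

```text
clock: 19.42
ee_pos: [0.6123, -0.1579, 0.1041]
eef_rot: [0.0, 0.707, 0.707, 0.0]
force: [-1.2, 0.4, 5.9]
finger_gap: 0.316
```

>>> apply_moves(
  increments=[
    [[0,0,0,0,0,0,-0.3],[0,0,0,0,0,0,0],[0,0,0,0,0,0,0.4],[0,0,0,0,0,0,0.8],[0,0,0,0,0,0,1],[0,0,0,0,0,0,1],[0,0,-0.1,0,0,0,1],[0,0,-0.2,0,0,0,1]],
  ],
)

```text
clock: 20.42
ee_pos: [0.6104, -0.1572, 0.1625]
eef_rot: [-0.002, 0.707, 0.707, -0.001]
force: [0.3, 0.4, 1.0]
finger_gap: 1.0
```

>>> apply_moves(
  increments=[
    [[0,0,-0.25,0,0,0,1],[0,0,-0.25,0,0,0,1],[0.1,-0.07,-0.2,0,0,0,1],[0.2,-0.14,0,0,0,0,1],[0.24,-0.17,0,0,0,0,1],[0.24,-0.17,0,0,0,0,1],[0.24,-0.17,0,0,0,0,1],[0,0,0,0,0,0,1]],
  ],
)

```text
clock: 21.42
ee_pos: [0.4659, 0.049, 0.3045]
eef_rot: [0.0, 0.706, 0.709, 0.001]
force: [0.0, -0.5, 0.5]
finger_gap: 0.994
```

```bash
python3 where.py claret .139; python3 look.py side s8 180 110 200 180 3.3;  python3 look.py top t8 80 130 300 130 2.6
```

```text
t 21.43 p [0.4659 0.049  0.3045] gap 0.994 F [ 0.  -0.5  0.5]
yaw 1.575 tz [ 1.7e-03  9.0e-04 -1.0e+00] q [ 0.01 -0.07  1.9   0.    1.3   0.01]
rot corr units [ 0.003 -0.002  0.008]
world d [-0.0151  0.0254 -0.1655] tool units [ 0.127 -0.077  0.827]
```

View pics/s8.png

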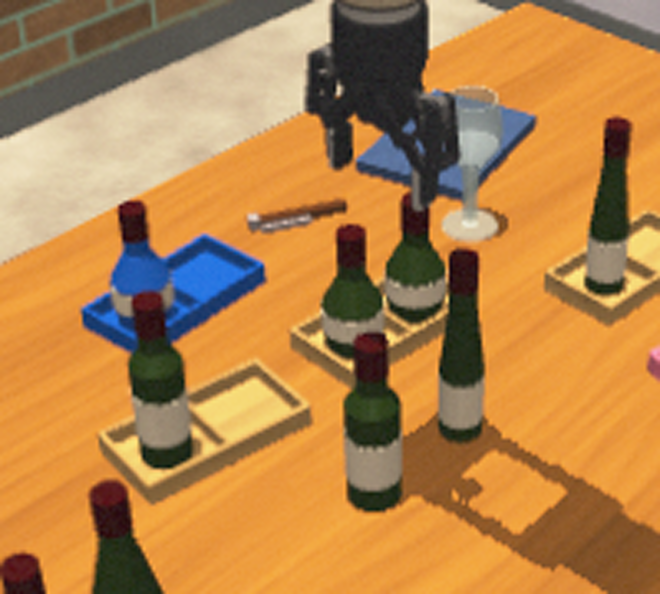

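View pics/t8.png

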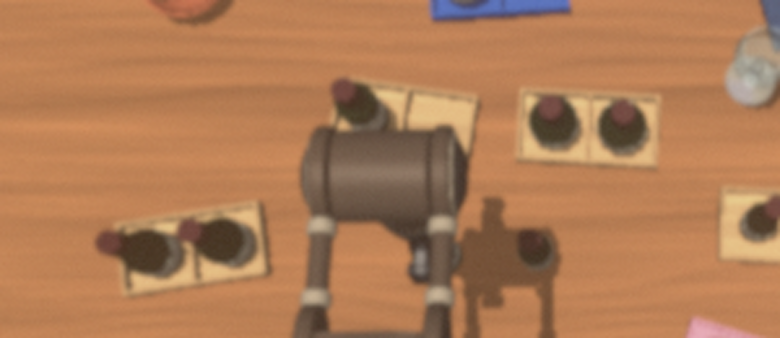

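Flagon stands centred in its bay (t8 622,128). Claret next.

>>> apply_moves(
  increments=[
    [[0.127,-0.077,0.1,0,0,0.004,1],[0,0,0.22,0,0,0,1],[0,0,0.22,0,0,0,1],[0,0,0.17,0,0,0,1],[0,0,0.08,0,0,0,1],[0,0,0,0,0,0,1],[0,0,0,0,0,0,1]],
  ],
)

```text
clock: 22.4
ee_pos: [0.4542, 0.0715, 0.1464]
eef_rot: [0.001, 0.708, 0.706, 0.001]
force: [-0.6, 0.3, 0.3]
finger_gap: 1.002
```

```bash
python3 where.py claret .139; python3 look.py side s9 200 110 180 170 3.3
```

```text
t 22.4 p [0.4542 0.0715 0.1464] gap 1.002 F [-0.6  0.3  0.3]
yaw 1.5677 tz [ 3.e-03  1.e-04 -1.e+00] q [ 0.06  0.09  2.08 -0.    0.96  0.06]
rot corr units [ 0.006 -0.    -0.006]
world d [-0.0034  0.0028 -0.0074] tool units [ 0.014 -0.017  0.037]
```

View pics/s9.png

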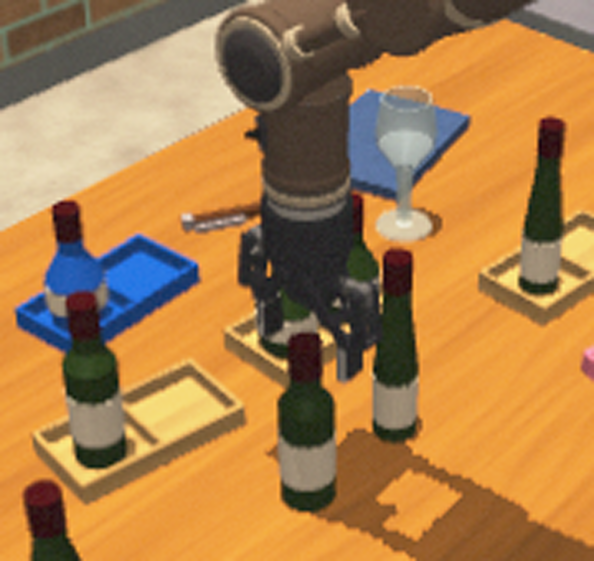

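>>> apply_moves(
  increments=[
    [[0.01,-0.012,0.035,0,0,-0.004,1],[0,0,0,0,0,0,0],[0,0,0,0,0,0,-0.3],[0,0,0,0,0,0,-0.6],[0,0,0,0,0,0,-1],[0,0,0,0,0,0,-1],[0,0,0,0,0,0,-1],[0,0,0,0,0,0,-1]],
  ],
  newtons=50,
)

```text
clock: 23.45
ee_pos: [0.4507, 0.0738, 0.1382]
eef_rot: [0.0, 0.707, 0.707, 0.001]
force: [1.2, 0.2, 1.0]
finger_gap: 0.315
```

```bash
python3 where.py tray_claret .145
```

```text
t 23.45 p [0.4507 0.0738 0.1382] gap 0.315 F [1.2 0.2 1. ]
yaw 1.5703 tz [ 1.3e-03  1.0e-04 -1.0e+00] q [0.07 0.1  2.1  0.   0.94 0.07]
rot corr units [ 0.003 -0.    -0.001]
world d [0.1671 0.0104 0.0068] tool units [ 0.053  0.835 -0.033]
```

>>> apply_moves(
  increments=[
    [[0,0,-0.05,0,0,0,-1],[0,0,-0.1,0,0,0,-1],[0,0,-0.15,0,0,0,-1],[0,0,-0.15,0,0,0,-1],[0,0.05,-0.05,0,0,0,-1],[0.01,0.15,0,0,0,0,-1],[0.015,0.2,0,0,0,0,-1],[0.015,0.2,0,0,0,0,-1]],
  ],
)

```text
clock: 24.45
ee_pos: [0.5705, 0.0817, 0.2362]
eef_rot: [-0.001, 0.707, 0.707, -0.001]
force: [0.2, -0.0, -3.4]
finger_gap: 0.312
```

>>> apply_moves(
  increments=[
    [[0.013,0.14,0,0,0,0,-1],[0,0.08,0,0,0,0,-1],[0,0.015,0,0,0,0,-1],[0,0,0,0,0,0,-1],[0,0,0,0,0,0,-1]],
  ],
)

```text
clock: 25.08
ee_pos: [0.6161, 0.0843, 0.2374]
eef_rot: [-0.001, 0.707, 0.707, -0.001]
force: [-0.5, -0.3, -3.8]
finger_gap: 0.316
```

```bash
python3 where.py tray_claret .1442; python3 look.py side s10 200 110 180 170 3.3
```

```text
t 25.07 p [0.6161 0.0843 0.2374] gap 0.316 F [-0.5 -0.3 -3.8]
yaw 1.5703 tz [-0.0016 -0.     -1.    ] q [0.07 0.3  1.63 0.   1.21 0.07]
rot corr units [-0.003  0.    -0.001]
world d [ 0.0017 -0.     -0.0932] tool units [-0.     0.009  0.466]
```

View pics/s10.png

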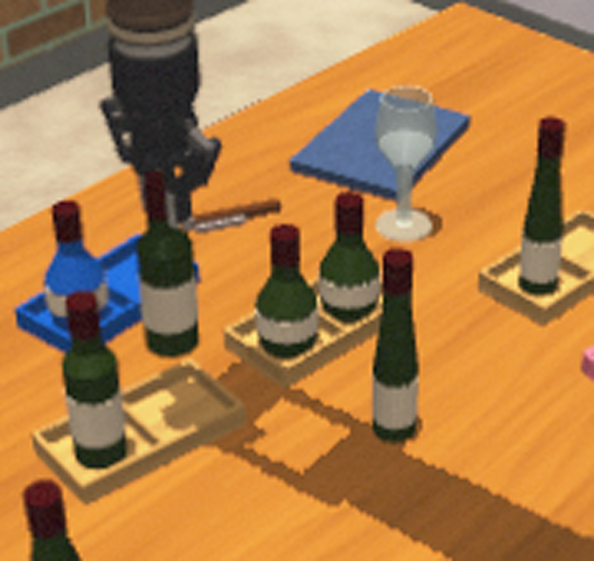

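>>> apply_moves(
  increments=[
    [[0,0.004,0.06,0,0,0,-1],[0,0,0.12,0,0,0,-1],[0,0,0.12,0,0,0,-1],[0,0,0.08,0,0,0,-1],[0,0,0.04,0,0,0,-1],[0,0,0.02,0,0,0,-1],[0,0,0,0,0,0,-1],[0,0,0,0,0,0,-1]],
  ],
)

```text
clock: 26.12
ee_pos: [0.6186, 0.0844, 0.1508]
eef_rot: [0.001, 0.707, 0.707, 0.001]
force: [-0.1, 1.0, -3.3]
finger_gap: 0.311
```

```bash
python3 where.py tray_claret .1442; python3 look.py side s11 180 140 180 150 3.3
```

```text
t 26.12 p [0.6186 0.0844 0.1508] gap 0.311 F [-0.1  1.  -3.3]
yaw 1.5703 tz [ 1.8e-03  1.0e-04 -1.0e+00] q [0.07 0.39 1.7  0.   1.05 0.07]
rot corr units [ 0.004 -0.    -0.001]
world d [-0.0009 -0.0001 -0.0066] tool units [-0.001 -0.004  0.033]
```

View pics/s11.png

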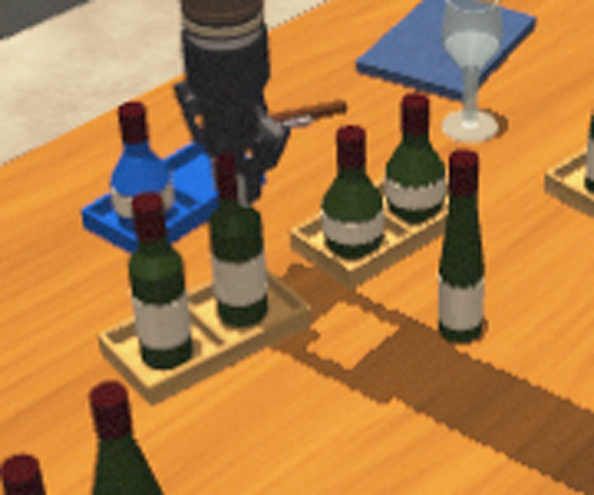

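Inside the bay (crop 242,320), well placed. Last millimetres.

>>> apply_moves(
  increments=[
    [[0,0,0.012,0,0,0,-1],[0,0,0.01,0,0,0,-1],[0,0,0.005,0,0,0,-1],[0,0,0,0,0,0,-1],[0,0,0,0,0,0,-1]],
  ],
)

```text
clock: 26.8
ee_pos: [0.6179, 0.0843, 0.1444]
eef_rot: [-0.0, 0.707, 0.707, -0.0]
force: [1.0, -0.1, -3.7]
finger_gap: 0.316
```

>>> apply_moves(
  increments=[
    [[0,0,0.005,0,0,0,-1],[0,0,0.003,0,0,0,-1],[0,0,0,0,0,0,-1],[0,0,0,0,0,0,-1]],
  ],
)

```text
clock: 27.3
ee_pos: [0.6183, 0.0843, 0.1442]
eef_rot: [0.0, 0.707, 0.707, 0.0]
force: [-1.9, -0.2, 5.6]
finger_gap: 0.318
```

Contact. Release, then go towards the flute (0.450, -0.047).

>>> apply_moves(
  increments=[
    [[0,0,0,0,0,0,-0.3],[0,0,0,0,0,0,0],[0,0,0,0,0,0,0.4],[0,0,0,0,0,0,0.8],[0,0,0,0,0,0,1],[0,0,0,0,0,0,1],[0,0,-0.1,0,0,0,1],[0,0,-0.2,0,0,0,1]],
  ],
)

```text
clock: 28.3
ee_pos: [0.6165, 0.0842, 0.2025]
eef_rot: [-0.001, 0.707, 0.707, -0.002]
force: [0.6, -0.8, 0.0]
finger_gap: 1.003
```

>>> apply_moves(
  increments=[
    [[0,0,-0.25,0,0,0,1],[0,0,-0.25,0,0,0,1],[-0.06,-0.09,0,0,0,0,1],[-0.15,-0.19,0,0,0,0,1],[-0.15,-0.19,0,0,0,0,1],[-0.15,-0.19,0,0,0,0,1],[-0.1,-0.1,0,0,0,0,1],[0,0,0,0,0,0,1]],
  ],
)

```text
clock: 29.3
ee_pos: [0.4652, -0.0386, 0.3046]
eef_rot: [0.001, 0.708, 0.706, 0.001]
force: [0.2, 0.6, 0.0]
finger_gap: 0.998
```

```bash
python3 where.py flute .165; python3 look.py side s12 180 110 200 180 3.3
```

```text
t 29.3 p [ 0.4652 -0.0386  0.3046] gap 0.998 F [0.2 0.6 0. ]
yaw 1.5678 tz [ 2.7e-03 -6.0e-04 -1.0e+00] q [-0.18 -0.07  1.91 -0.    1.3  -0.17]
rot corr units [ 0.005  0.001 -0.006]
world d [-0.015  -0.0081 -0.1396] tool units [-0.041 -0.077  0.698]
```

View pics/s12.png

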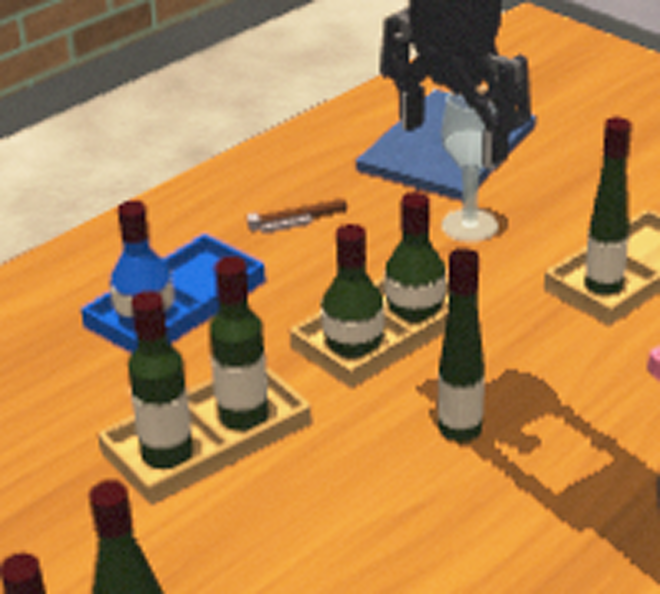

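Claret is standing in its bay (crop 240,420). Flute next.

>>> apply_moves(
  increments=[
    [[-0.041,-0.072,0.05,0,0,0,1],[0,0,0.15,0,0,0,1],[0,0,0.2,0,0,0,1],[0,0,0.17,0,0,0,1],[0,0,0.08,0,0,0,1],[0,0,0,0,0,0,1],[0,0,0,0,0,0,1]],
  ],
)

```text
clock: 30.22
ee_pos: [0.453, -0.0458, 0.1744]
eef_rot: [0.001, 0.707, 0.707, 0.001]
force: [0.0, 0.3, 0.4]
finger_gap: 1.002
```

```bash
python3 where.py flute .165; python3 look.py side s13 240 110 160 150 3.6
```

```text
t 30.23 p [ 0.453  -0.0458  0.1744] gap 1.002 F [0.  0.3 0.4]
yaw 1.5707 tz [ 2.9e-03 -5.0e-04 -1.0e+00] q [-0.2   0.04  2.07  0.    1.02 -0.2 ]
rot corr units [ 0.006  0.001 -0.   ]
world d [-0.0028 -0.0009 -0.0094] tool units [-0.004 -0.014  0.047]
```

View pics/s13.png

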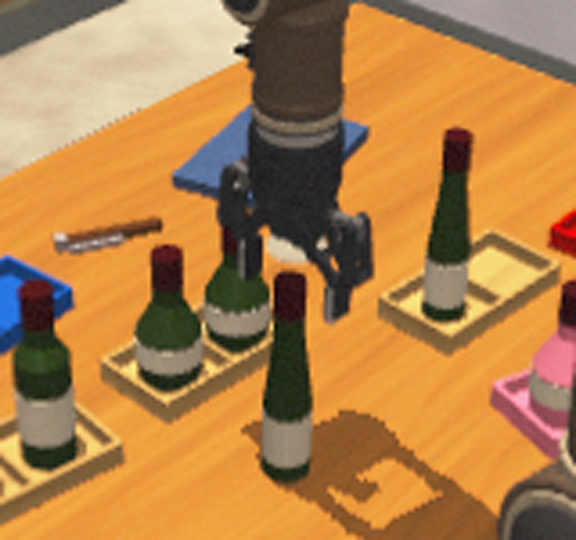

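>>> apply_moves(
  increments=[
    [[-0.003,-0.008,0.045,0,0,0,1],[0,0,0,0,0,0,0],[0,0,0,0,0,0,-0.3],[0,0,0,0,0,0,-0.6],[0,0,0,0,0,0,-1],[0,0,0,0,0,0,-1],[0,0,0,0,0,0,-1],[0,0,0,0,0,0,-1]],
  ],
  newtons=50,
)

```text
clock: 31.28
ee_pos: [0.4503, -0.0465, 0.1642]
eef_rot: [0.0, 0.707, 0.707, 0.0]
force: [1.3, 0.0, 1.4]
finger_gap: 0.289
```

```bash
python3 where.py tray_flute .171
```

```text
t 31.27 p [ 0.4503 -0.0465  0.1642] gap 0.289 F [1.3 0.  1.4]
yaw 1.5703 tz [ 1.2e-03 -2.0e-04 -1.0e+00] q [-0.2   0.05  2.08  0.    1.   -0.2 ]
rot corr units [ 0.002  0.    -0.001]
world d [ 0.0336 -0.3691  0.0068] tool units [-1.845  0.169 -0.033]
```

>>> apply_moves(
  increments=[
    [[0,0,-0.05,0,0,0,-1],[0,0,-0.1,0,0,0,-1],[0,0,-0.2,0,0,0,-1],[0,0,-0.22,0,0,0,-1],[0,0,-0.22,0,0,0,-1],[0,0,-0.22,0,0,0,-1],[0,0,-0.15,0,0,0,-1],[0,0,-0.06,0,0,0,-1]],
  ],
)

```text
clock: 32.28
ee_pos: [0.4498, -0.0464, 0.4095]
eef_rot: [0.001, 0.707, 0.707, 0.0]
force: [0.1, -0.9, -4.5]
finger_gap: 0.293
```

>>> apply_moves(
  increments=[
    [[-0.06,0,0,0,0,0,-1],[-0.14,0,0,0,0,0,-1],[-0.2,0,0,0,0,0,-1],[-0.2,0,0,0,0,0,-1],[-0.2,0,0,0,0,0,-1],[-0.2,0,0,0,0,0,-1],[-0.2,0,0,0,0,0,-1],[-0.2,0,0,0,0,0,-1]],
  ],
)

```text
clock: 33.28
ee_pos: [0.4481, -0.3278, 0.4047]
eef_rot: [-0.003, 0.708, 0.707, -0.0]
force: [-0.2, -0.4, -3.2]
finger_gap: 0.289
```

>>> apply_moves(
  increments=[
    [[-0.2,0.03,0,0,0,0,-1],[-0.14,0.06,0,0,0,0,-1],[-0.08,0.06,0,0,0,0,-1],[-0.025,0.019,0,0,0,0,-1],[0,0,0,0,0,0,-1],[0,0,0,0,0,0,-1]],
  ],
)

```text
clock: 34.02
ee_pos: [0.4829, -0.4147, 0.4074]
eef_rot: [-0.001, 0.707, 0.707, 0.0]
force: [0.5, 0.4, -2.3]
finger_gap: 0.29
```

```bash
python3 where.py tray_flute .1702; python3 look.py side s14 280 80 200 160 3.3
```

```text
t 34.02 p [ 0.4829 -0.4147  0.4074] gap 0.29 F [ 0.5  0.4 -2.3]
yaw 1.5707 tz [-0.001  0.001 -1.   ] q [-0.78  0.23  1.38  0.    1.53 -0.78]
rot corr units [-0.002 -0.002 -0.   ]
world d [ 0.001  -0.0009 -0.2372] tool units [-0.006  0.006  1.186]
```

View pics/s14.png

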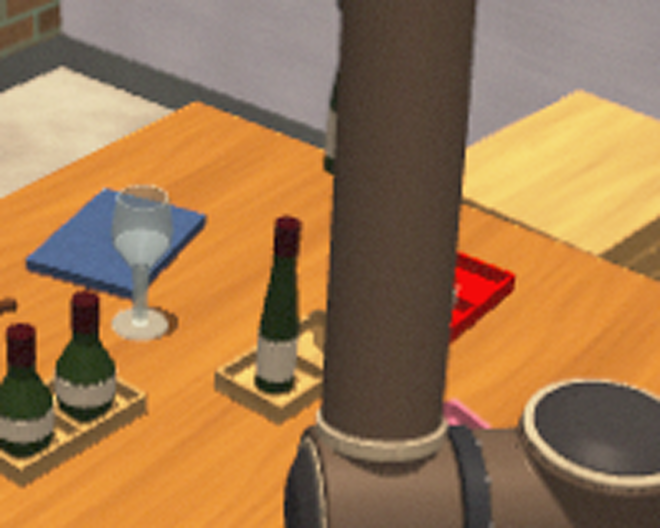

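>>> apply_moves(
  increments=[
    [[-0.003,0.003,0.06,0,0,0,-1],[0,0,0.15,0,0,0,-1],[0,0,0.2,0,0,0,-1],[0,0,0.2,0,0,0,-1],[0,0,0.2,0,0,0,-1],[0,0,0.1,0,0,0,-1],[0,0,0.05,0,0,0,-1],[0,0,0,0,0,0,-1]],
  ],
)

```text
clock: 35.08
ee_pos: [0.4843, -0.4162, 0.2162]
eef_rot: [0.0, 0.707, 0.707, 0.0]
force: [-0.7, -0.3, -2.5]
finger_gap: 0.288
```

>>> apply_moves(
  increments=[
    [[0,0,0,0,0,0,-1]],
  ],
)

```text
clock: 35.2
ee_pos: [0.4851, -0.417, 0.218]
eef_rot: [0.002, 0.707, 0.707, 0.0]
force: [0.2, 0.1, -2.5]
finger_gap: 0.289
```

```bash
python3 where.py tray_flute .1702; python3 look.py side s15 280 80 200 160 3.3;python3 look.py top t15 310 140 200 130 3.5
```

```text
t 35.2 p [ 0.4851 -0.417   0.218 ] gap 0.289 F [ 0.2  0.1 -2.5]
yaw 1.5704 tz [ 0.0027 -0.0026 -1.    ] q [-0.78  0.35  1.61  0.    1.18 -0.78]
rot corr units [ 0.005  0.005 -0.001]
world d [-0.0011  0.0014 -0.0478] tool units [ 0.008 -0.006  0.239]
```

View pics/s15.png

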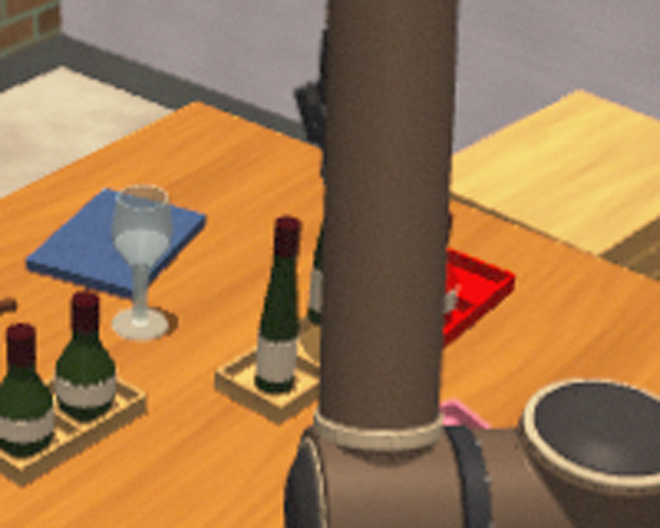

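View pics/t15.png

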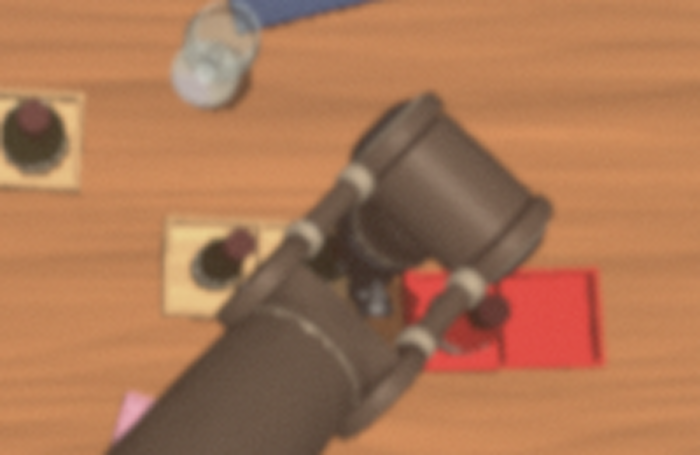

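Flute is above its bay; the side view is mostly blocked by the arm, so I go by the measured pose and force.

>>> apply_moves(
  increments=[
    [[0.004,-0.003,0.07,0,0,0,-1],[0,0,0.07,0,0,0,-1],[0,0,0.04,0,0,0,-1],[0,0,0.02,0,0,0,-1],[0,0,0.01,0,0,0,-1],[0,0,0,0,0,0,-1],[0,0,0,0,0,0,-1]],
  ],
)

```text
clock: 36.17
ee_pos: [0.4837, -0.4155, 0.1744]
eef_rot: [0.0, 0.707, 0.707, 0.0]
force: [0.3, 0.5, -2.7]
finger_gap: 0.29
```

```bash
python3 where.py tray_flute .1702
```

```text
t 36.17 p [ 0.4837 -0.4155  0.1744] gap 0.29 F [ 0.3  0.5 -2.7]
yaw 1.5703 tz [ 7.e-04 -7.e-04 -1.e+00] q [-0.78  0.39  1.65 -0.    1.1  -0.78]
rot corr units [ 0.001  0.001 -0.001]
world d [ 0.0002 -0.0001 -0.0042] tool units [-0.     0.001  0.021]
```

>>> apply_moves(
  increments=[
    [[0,0,0.01,0,0,0,-1],[0,0,0.008,0,0,0,-1],[0,0,0.005,0,0,0,-1],[0,0,0.003,0,0,0,-1],[0,0,0,0,0,0,-1],[0,0,0,0,0,0,-1]],
  ],
)

```text
clock: 36.92
ee_pos: [0.4839, -0.4158, 0.1702]
eef_rot: [0.001, 0.707, 0.707, -0.0]
force: [-0.9, 0.7, 4.9]
finger_gap: 0.293
```

Contact. Release, rise, and back off toward the base to clear the views.

>>> apply_moves(
  increments=[
    [[0,0,0,0,0,0,-0.3],[0,0,0,0,0,0,0],[0,0,0,0,0,0,0.4],[0,0,0,0,0,0,0.8],[0,0,0,0,0,0,1],[0,0,0,0,0,0,1],[0,0,-0.1,0,0,0,1],[0,0,-0.2,0,0,0,1]],
  ],
)

```text
clock: 37.92
ee_pos: [0.4825, -0.4143, 0.2282]
eef_rot: [-0.002, 0.707, 0.707, -0.0]
force: [0.8, 0.1, 0.3]
finger_gap: 1.0
```

>>> apply_moves(
  increments=[
    [[0,0,-0.25,0,0,0,1],[0,0,-0.25,0,0,0,1],[0,-0.1,-0.1,0,0,0,1],[0,-0.25,0,0,0,0,1],[0,-0.28,0,0,0,0,1],[0,-0.28,0,0,0,0,1],[-0.1,-0.28,0,0,0,0,1],[-0.1,-0.28,0,0,0,0,1]],
  ],
)

```text
clock: 38.92
ee_pos: [0.1879, -0.4555, 0.3509]
eef_rot: [0.002, 0.707, 0.707, -0.001]
force: [-1.0, -0.8, 0.7]
finger_gap: 1.002
```

>>> apply_moves(
  increments=[
    [[-0.2,-0.1,0,0,0,0,1],[-0.25,0,0,0,0,0,1],[0,0,0,0,0,0,1],[0,0,0,0,0,0,1],[0,0,0,0,0,0,1]],
  ],
)

```text
clock: 39.55
ee_pos: [0.1698, -0.5441, 0.3495]
eef_rot: [0.0, 0.707, 0.707, -0.0]
force: [-1.4, 0.2, 0.9]
finger_gap: 1.0
```

```bash
cat > fin.py <<'E'
from h import *
import json
res=json.load(open('res.json'))
for n,o,s,(r0,r1,c0,c1) in(('top',(110,85),2.5,(85,295,110,430)),('side',(160,130),2.7,(130,350,160,430))):
    im=optics.snapshot(n)[:,:,::-1]; im=cv2.resize(np.ascontiguousarray(im)[r0:r1,c0:c1],None,fx=s,fy=s,interpolation=cv2.INTER_CUBIC)
    L=lambda X,col:cv2.polylines(im,[np.int32(np.round((proj(n,X)-o)*s))],True,col,1)
    for k in PROF:
        t=res['tray_'+k]
        for q in bottle_pts(k,t[0],t[1],.006): L(q,(255,0,255))
    cv2.imwrite(f"pics/{n}fin.png",im)
E
python3 fin.py; python3 where.py
```

```text
t 39.65 p [ 0.1698 -0.5442  0.3495] gap 0.999 F [ 0.7  0.5 -0. ]
yaw 1.5714 tz [ 2.e-04 -8.e-04 -1.e+00] q [-1.34  0.12  1.63  0.    1.4  -1.35]
rot corr units [0.    0.002 0.001]
```

View pics/topfin.png

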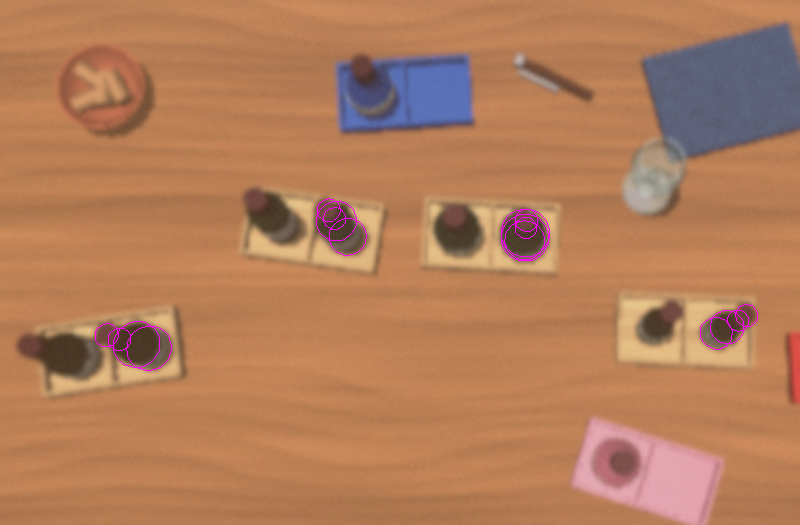

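View pics/sidefin.png

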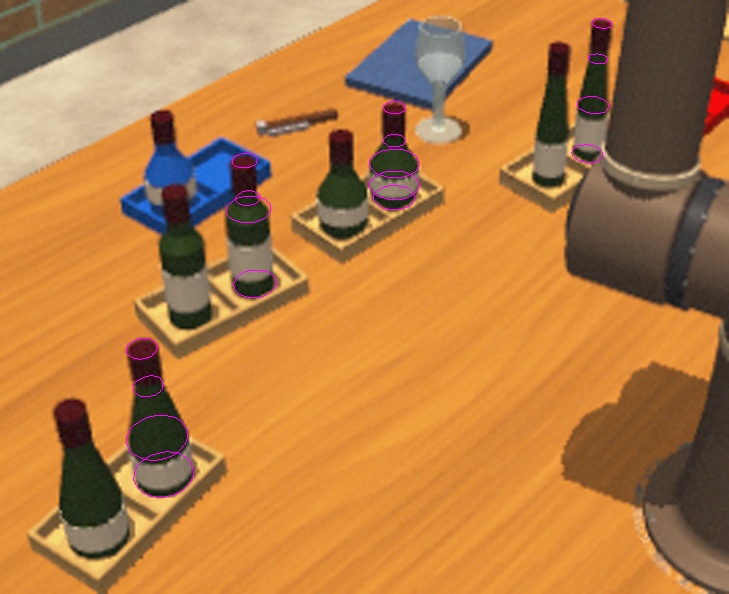

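All four bottles stand upright where the overlay puts the bay centres. The glass is at crop (655,180) in the top view, as before. Handing in.

```bash
python3 -c "
from cell import job
print(job.finish_job())"
```

```text
the job is handed in; nothing more can be done
None
```

I stood each of the four bottles in the empty bay of the tray holding its own shape, gripping them by the neck, and handed the job in at about 40 s of the 112 s allowed. The hand-in gave no verdict.

- **Placing:** each bottle was lowered until the wrist force showed floor contact (about 5–6 N upward), then released slowly. None was dropped or tipped.
- **Final check:** in the last top and side pictures all four stand upright within a few mm of the bay centres, and the gripper was open and clear. The glass was not moved.
- **Weak spots:** the side overlay for the claret was about 1–2 px (roughly 3 mm) off its base. The side view of the flute was blocked by the arm while I placed it, so that placing relied on the measured arm pose and force. Both are upright in the final pictures, though the arm still hides a little of the flute tray in the side view.

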